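# Bring the eight-channel pipette round to the well plate

### The job

The eight-channel pipette, the one with the wide comb of nozzles at its foot, is wanted at the 96-well plate: with a fingertip on the side of one of the carousel's white arms, push the carousel round, without spinning it, until that pipette hangs on the plate's side of the stand and its arm points at the middle of the plate. Nothing is to be gripped or lifted: do not touch the pipettes or the carrying knob, keep the stand standing where it is, leave everything else on the bench undisturbed, and leave the carousel at rest.

Things in the scene. Friction and masses are not known exactly. Their poses are not given: they have to be found in the camera images.
- stand: Loose, free-standing pipette carousel, about 2 kg: round grey foot 210 mm across, 20 mm high, on rubber feet; aluminium column 20 mm thick in the middle. Origin: centre of the underside, on the column's axis; z up. Pushed sideways with over about 6 N up at the arms it may tip or slide.
- crown: White turning head of the carousel: hub 48 mm across, six equal arms 60 degrees apart. Turns endlessly both ways about the column, light friction (0.04 N m), no click stops, hardly runs on. Origin: on the axis at half the arms' height, 225 mm above the bench; x points along the eight-channel pipette's arm, z up. Sweeps a circle of 160 mm radius.
- empty_arm_a (a point): On the middle line of the empty arm 60 degrees counter-clockwise (from above) from the eight-channel pipette's arm, 70 mm from the axis, at half height. Every arm: a straight web 10 mm wide, 18 mm high (216 to 234 mm above the bench) out to 100 mm from the axis, where one pushes sideways; then an open fork 36 mm wide to 142 mm. At 70 mm from the axis the gap to the next arm is 60 mm.
- empty_arm_b (a point): The same point on the other empty arm, 240 degrees counter-clockwise from the eight-channel pipette's arm. All other arms carry a pipette in the fork.
- carry_knob: Grey carrying knob on top of the hub, 30 mm across, its top 265 mm above the bench; not to be touched. Origin: on the axis, on top of the hub.
- eight_channel: Eight-channel pipette fixed in its fork: handle 25 mm thick, shoulder 38 mm wide on the fork, plunger top 37 mm above it; 90 to 130 mm below the fork a white block 88 mm wide, then a comb of eight nozzles to 163 mm below. Origin: on the handle's axis, 125 mm from the carousel's axis, at the fork's top (234 mm above the bench); x outwards. Not to be touched.
- single_a: Single-channel pipette in the arm 120 degrees counter-clockwise from the eight-channel one: same handle, then a slim grey shaft down to 190 mm under the fork; origin as for the eight-channel one. Fixed in the fork. Not to be touched.
- single_b: Single-channel pipette, as single_a, thinner and 180 mm long below the fork, in the arm straight across from the eight-channel one. Not to be touched.
- single_c: Single-channel pipette, as single_a, with a thicker shaft, in the arm 300 degrees counter-clockwise from the eight-channel one. Not to be touched.
- plate: White 96-well plate, flat, 128 x 86 mm, 14 mm high, with 12 x 8 round wells in its top, loose on the bench beside or beyond the carousel, its centre 210 to 250 mm from the column. Origin: centre of the underside; x along its length.
- tip_box: Grey box of white pipette tips, 122 x 84 mm, 57 mm high, loose on the bench. Origin: centre of the underside.
- trough: White open reagent trough, 145 x 60 mm, 30 mm high, loose. Origin: centre of the underside.
- spare_pipette: Single-channel pipette lying on the bench, 228 mm long, 27 mm high, loose. Origin: on the bench under a point 100 mm from the plunger's end; x towards the nozzle.
- marker: Marker pen lying on the bench, 135 mm long, 15 mm thick, loose. Origin: centre of the underside.
- dropper: Small dropper bottle, 32 mm across, 70 mm high, loose. Origin: centre of the underside.
- specimen_jar: Specimen jar with a grey cap, 52 mm across, 65 mm high, loose. Origin: centre of the underside.
Mind the look-alikes: they are no part of the job. What is shaped like the plate but turquoise or yellow is not meant.

How it is judged (in metres and radians):
At the end, for the whole second after the job is handed in: Seen from above, the line of the eight-channel pipette's arm points towards the well plate and passes within 40 mm of the plate's centre (about 10 degrees); the carousel is at rest, the stand upright and within 20 mm of its place, every other loose thing within 25 mm of its own (x of plate in the frame of crown above 0.1 m and y of plate in the frame of crown between -0.04 and 0.04 m and angular speed of crown below 0.05 rad/s and angle between stand's own z axis and vertical below 0.03 rad and distance of stand from where it was at the start of the episode below 0.02 m and distance of each of plate, tip_box, trough, spare_pipette, marker, dropper, specimen_jar from where it was at the start of the episode below 0.025 m); the robot touches nothing.
It fails at once if a pipette in the carousel or the carrying knob is touched (over 1 N) (contact force between any of the arm, the fingers and eight_channel above 1 N or contact force between any of the arm, the fingers and single_a above 1 N or contact force between any of the arm, the fingers and single_b above 1 N or contact force between any of the arm, the fingers and single_c above 1 N or contact force between any of the arm, the fingers and carry_knob above 1 N).
It fails at once if the carousel is squeezed or shoved with over 15 N, or pushed with the arm or the gripper's body (over 2 N) (contact force between the fingers and crown above 15 N or contact force between the arm and crown above 2 N).
It fails at once if the stand is lifted (over 6 mm), tipped (over 0.1 rad) or moved more than 30 mm (height (world z) of stand above 0.006 m or angle between stand's own z axis and vertical above 0.1 rad or distance of stand from where it was at the start of the episode above 0.03 m).
It fails at once if the carousel is spun (over 4 rad/s) (angular speed of crown above 4 rad/s).
It fails at once if another loose thing on the bench is moved more than 30 mm (distance of any of plate, tip_box, trough, spare_pipette, marker, dropper, specimen_jar from where it was at the start of the episode above 0.03 m).
It also fails if it takes over 67 s, if anything falls off the work surface, if the arm or the gripper's body presses on something with over 40 N, if the wrist force passes 120 N, or if a joint passes its speed limit or range.

### The arm

A 6-joint arm with a two-finger parallel gripper is mounted at the origin on the work surface. World frame = base frame: x ahead of the robot, y to its left, z up, the work surface at z = 0. Lengths are in mm, angles in rad, forces in N, time in s.
With the tool pointing down it reaches from about 350 to 975 mm from the base axis. Payload 7.1 kg.
Tool frame: the origin (TCP) lies at the very end of the fingers, on their centre line; the grasp point (between the pads) lies grip_depth behind it (grip_depth is the distance from the TCP to the grasp point, in mm); z points along the fingers, y is the line along which they close (so a half turn about z gives the same grasp; the last joint's range is limited). The gripper opens to 88 mm and grips with 3 to 60 N. Pads are 20 mm wide; open, the fingers measure 115 mm over their backs; the gripper's body (75 mm by 178 mm) begins 61 mm behind the grasp point.
Start: joints at [1.085, 0.423, 1.63, -0, 1.089, -0.019], TCP at [281.237, 558.131, 222.675] pointing down, gripper open.
Joint ranges: [-3, 3], [-0.9, 2.11], [0.09, 2.58], [-1.31, 4.45], [0.11, 2.69], [-2.54, 2.54]. Speed limits (rad/s): [2.39, 2.39, 3.01, 3.14, 3.14, 3.14].

### API

Orientations are given as a unit quaternion [w, x, y, z].
In Python, from plant import observe, grab_frame, camera_info, job_done, grip_depth gives the robot as it stands. The module is installed in compiled form; this text tells all that it offers.
- The arm moves only by the tool servo_tool, never from a script. Its argument "increments" is a list of rows, each a list of 7 numbers: the finger opening in mm, from 0 to 87.8, then the shift along the tool's x, y, z in mm, then the turn, a rotation vector about the tool's x, y, z in rad. In form: [[hand, tx, ty, tz, wx, wy, wz], ...]. A call has 1 to 5 rows; each row shifts and turns the commanded pose from where the row before left it, along the tool's axes as they then stand; what a row does not reach is not made up. A row lasts 1/8 s, in which the tool goes at most 62.5 mm and 10.7 degrees, less where a joint would pass 70% of its speed; a pose out of reach is approached as far as the arm can. A call with a gripper value outside its range is refused whole. The fingers move at their own pace and stop on an object; the grip force is fixed at half the most. Time passes only in rows, so rows that do not move let the fingers close. It gives the time, the measured TCP pose, the force, the opening and the grip force at its end, in the units of the state.
- observe(): the state, without advancing time (a new reading comes with each control period).
- grab_frame(name): name is "scene" or "top" or "wrist"; returns (picture, depth): 400x640x3 uint8, blue, green, red; 400x640 float32, mm along the optical axis (not along the pixel's ray), 0 where there is no reading.
- camera_info(name): a dict with "fx", "fy", "cx", "cy" (pixels), "extrinsics" (4x4, takes a point from world to camera coordinates). Camera axes: x right, y down, z forward; pixel columns grow to the right and rows downward; lengths in mm; the calibration is good to about 2 mm. A picture is of the moment at which its call begins: read the wrist's pose just before it. camera_info takes no time and is no camera call; for the wrist camera it gives the pose at the moment of the call.
- job_done(): hands the job in; it is judged then, once.
The state is a dict: "time_s": time; "joints": joint angles; "dq": joint speeds; "tau": joint torques, N m; "eef_pos": TCP position; "tool_rot": TCP orientation; "contact_force": force on the tool from outside, world axes, zero at the start; "wrist_torque": the same for the moment, N m; "grip_width": finger opening in mm; "gripper_force": force on a finger pad.
Only numpy, scipy, OpenCV 4.12 (cv2) and the standard library are available. Lean on these libraries where they do the work, as an engineer would, in place of code of your own. Each camera call takes 0.05 s, during which the arm holds its last target. There are 200 camera calls.

## Working session

There is one attempt and no reset: what is moved stays moved. The work goes in short steps, Python scripts to look and compute and a tool call to move; the robot and the scene stay as the last step left them, time stands still between calls to the robot, and variables do not carry over. Pictures are saved under pics/ and viewed, at most 10 in all, crops included, and the job is handed in when it is done.

Besides the shell and the picture viewer there is one more tool, called after "Request:" as name(argument=value, ...) on one line, values as JSON. servo_tool: Moves the arm, as the interface text tells. Its arguments: {"type":"object","properties":{"increments":{"type":"array"}},"required":["increments"]}

```bash
mkdir -p pics
python3 - <<'E'
from plant import *
import cv2,numpy as np
print(observe()['eef_pos'],observe()['tool_rot'],grip_depth)
for n in('scene','top'):
    p,d=grab_frame(n); cv2.imwrite(f'pics/{n}0.png',p); np.save(f'{n}0.npy',d)
    c=camera_info(n); print(n,c['fx'],c['cx'],c['cy'],np.round(c['extrinsics'],3).tolist())
E
```

```text
[280.98298116 557.63675404 221.89895663] [-2.05622423e-04  2.31300680e-01  9.72882005e-01 -7.47424259e-04] 18.700000000000003
scene 373.67932009156243 313.7253442626158 200.8818299383907 [[-0.049, 0.999, 0.006, 66.65], [0.585, 0.034, -0.81, -167.546], [-0.809, -0.036, -0.586, 1664.12], [0.0, 0.0, 0.0, 1.0]]
top 520.5810952701562 319.93931014477175 194.06376876832954 [[0.004, -1.0, 0.017, -66.946], [-0.999, -0.005, -0.05, 534.938], [0.05, -0.016, -0.999, 1920.341], [0.0, 0.0, 0.0, 1.0]]
```

View pics/scene0.png

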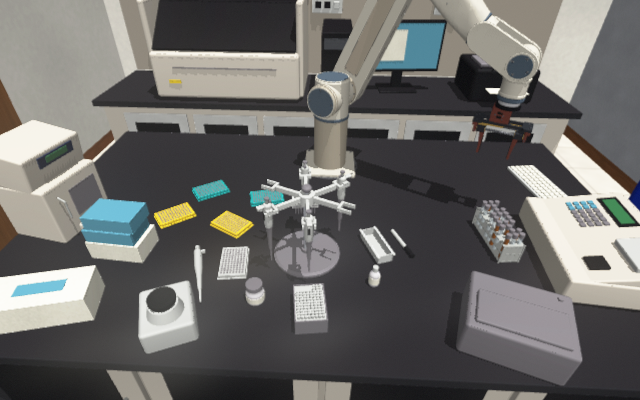

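View pics/top0.png

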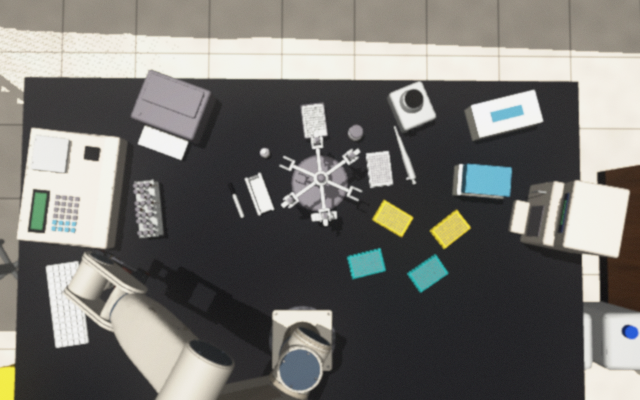

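The scene view shows the carousel near (307,200), the white plate at (234,262), and the tip box at (310,307). In the top view the hub is at (320,179), the plate at (379,170), and the eight-channel pipette probably at (323,217). I'll zoom in next.

```bash
cat > h.py <<'E'
from plant import *
import cv2,numpy as np
def ray(n,u,v,z,c=None):
    c=c or camera_info(n);E=np.array(c['extrinsics']);R=E[:3,:3];o=-R.T@E[:3,3]
    d=R.T@np.array([(u-c['cx'])/c['fx'],(v-c['cy'])/c['fy'],1]);return o+d*(z-o[2])/d[2]
def proj(n,p,c=None):
    c=c or camera_info(n);E=np.array(c['extrinsics']);q=E[:3,:3]@p+E[:3,3]
    return [c['fx']*q[0]/q[2]+c['cx'],c['fy']*q[1]/q[2]+c['cy']]
E
python3 - <<'E'
from h import *
t=cv2.imread('pics/top0.png')[100:240,230:430];s=cv2.imread('pics/scene0.png')[155:305,200:400]
a=cv2.resize(t,(800,560),interpolation=2)
cv2.imwrite('pics/a.png',a);cv2.imwrite('pics/b.png',cv2.resize(s,(800,600),interpolation=2))
print('knob',ray('top',320.5,178.5,265),'plate',ray('top',379,169.5,14))
for u,v in((323,217),(317.5,137),(352,155),(288,205),(360,193),(287,160)):print(u,v,ray('top',u,v,250))
E
```

```text
knob [573.1969614  -61.91022919 265.        ] plate [ 628.1190749  -284.42409442   14.        ]
323 217 [448.80660722 -70.83797362 250.        ]
317.5 137 [710.77737619 -51.75800986 250.        ]
352 155 [ 652.18459155 -165.0777143   250.        ]
288 205 [487.32506985  43.24840398 250.        ]
360 193 [ 527.63519788 -191.3842175   250.        ]
287 160 [634.40956381  47.58966049 250.        ]
```

View pics/a.png

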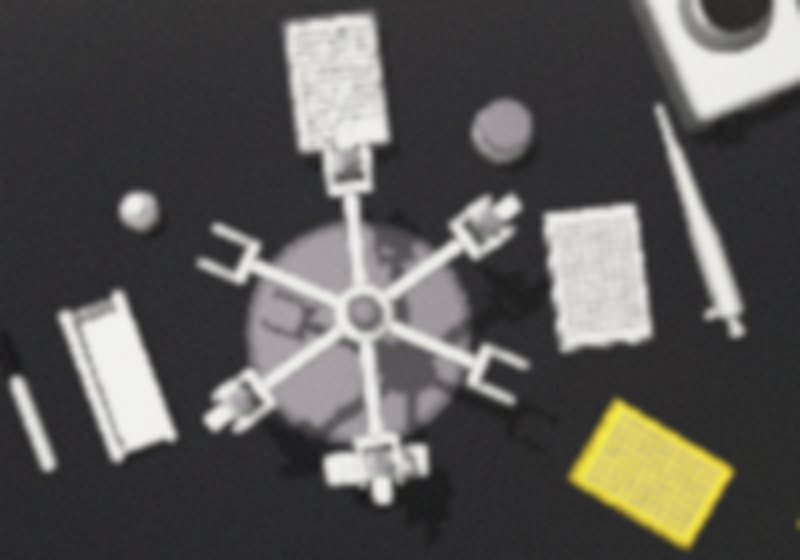

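View pics/b.png

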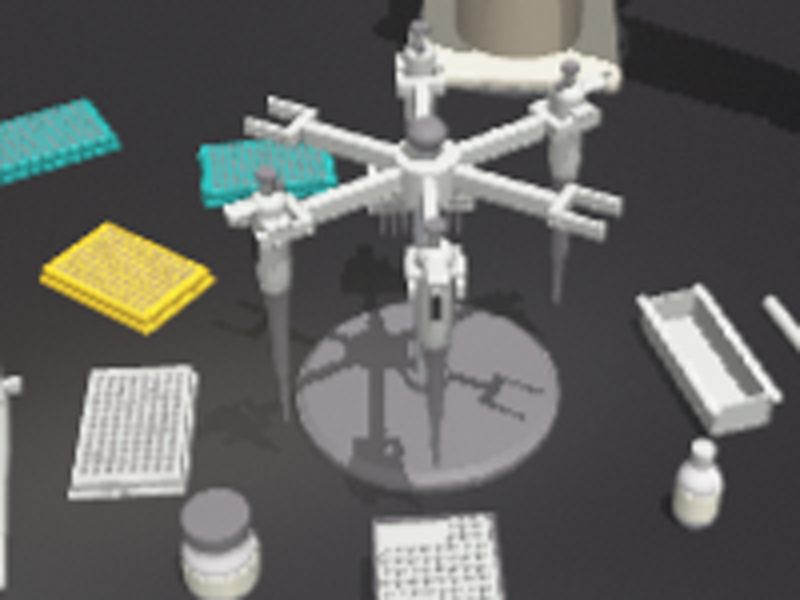

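Request:
servo_tool(increments=[[0,-38,-24,-12,0,0,0],[0,-38,-24,-12,0,0,0],[0,-38,-24,-12,0,0,0],[0,-38,-24,-12,0,0,0],[0,-38,-24,-12,0,0,0]])

```text
time_s: 0.72
eef_pos: [397.3, 364.0, 282.8]
tool_rot: [-0.0, 0.231, 0.973, -0.0]
contact_force: [0.1, -0.2, 0.8]
grip_width: 41.3
gripper_force: 0.0
```

Request:
servo_tool(increments=[[0,-38,-24,-12,0,0,0],[0,-38,-24,-12,0,0,0],[0,-38,-24,-12,0,0,0],[0,-38,-24,-12,0,0,0],[0,-38,-24,-12,0,0,0]])

```text
time_s: 1.35
eef_pos: [512.9, 171.4, 342.8]
tool_rot: [-0.0, 0.231, 0.973, -0.0]
contact_force: [0.1, 0.8, 0.3]
grip_width: 0.4
gripper_force: 0.0
```

Request:
servo_tool(increments=[[0,-38,-24,-12,0,0,0],[0,-38,-24,-12,0,0,0],[0,-38,-24,-12,0,0,0],[0,-38,-24,-12,0,0,0],[0,-38,-24,-12,0,0,0]])

```text
time_s: 1.98
eef_pos: [628.6, -21.2, 402.7]
tool_rot: [-0.0, 0.231, 0.973, -0.0]
contact_force: [0.8, 0.5, -0.4]
grip_width: 0.5
gripper_force: 0.0
```

Request:
servo_tool(increments=[[0,0,0,0,0,0,0.17],[0,0,0,0,0,0,0.17],[0,0,0,0,0,0,0.17],[0,0,0,0,0,0,0.17],[0,0,0,0,0,0,0.17]])

```text
time_s: 2.6
eef_pos: [628.0, -19.9, 402.1]
tool_rot: [-0.0, 0.614, 0.789, -0.0]
contact_force: [0.2, 0.9, 0.7]
grip_width: 0.6
gripper_force: 0.0
```

Request:
servo_tool(increments=[[0,0,0,0,0,0,0.17],[0,0,0,0,0,0,0.17],[0,0,0,0,0,0,0.17],[0,0,0,0,0,0,0.17],[0,0,0,0,0,0,0.17]])

```text
time_s: 3.22
eef_pos: [628.0, -19.9, 402.1]
tool_rot: [-0.0, 0.885, 0.466, -0.0]
contact_force: [-0.2, 0.2, -0.3]
grip_width: 0.7
gripper_force: 0.0
```

Request:
servo_tool(increments=[[0,0,0,0,0,0,0.17],[0,0,0,0,0,0,0.17],[0,0,0,0,0,0,0.02],[0,0,0,0,0,0,0],[0,0,0,0,0,0,0]])

```text
time_s: 3.85
eef_pos: [628.2, -19.8, 402.6]
tool_rot: [-0.0, 0.953, 0.303, -0.0]
contact_force: [0.1, -0.4, -0.2]
grip_width: 0.4
gripper_force: 0.0
```

Run:
```python
from h import *
s=observe();print(s['time_s'],s['eef_pos'],s['tool_rot'],s['joints'],s['grip_width'])
c=camera_info('wrist');p,d=grab_frame('wrist');cv2.imwrite('pics/w1.png',p);np.save('w1.npy',d)
import pickle;pickle.dump(c,open('w1.pkl','wb'))
print(np.round(c['extrinsics'],3).tolist(),c['fx'])
t,_=grab_frame('top');cv2.imwrite('pics/top1.png',t)
```

```text
3.85 [628.2193154  -19.84193052 402.57890727] [-3.14433469e-05  9.52844524e-01  3.03458903e-01 -7.40464191e-05] [-5.05114108e-02  2.84393119e-01  1.41842801e+00  6.93410964e-06
  1.43893227e+00  9.03642707e-01] 0.43336131905242326
[[0.578, -0.816, 0.0, -379.054], [-0.787, -0.557, 0.264, 403.521], [-0.215, -0.153, -0.965, 695.353], [0.0, 0.0, 0.0, 1.0]] 298.0913911725348
```

View pics/w1.png

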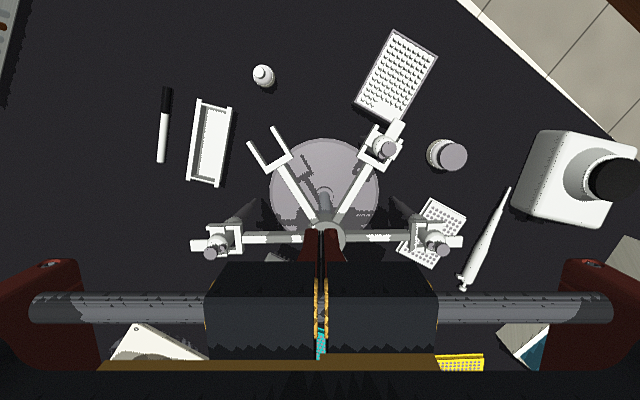

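The view from above shows the empty arm b with its fork at (270,145), the single_b arm at (382,150) and the hub under the fingers near (325,235). The finger is over the gap between these two arms. I'll fit the crown from the depth points.

```bash
cat > fit.py <<'E'
from h import *
from scipy.optimize import least_squares
def pts(c,d,lo=222,hi=242):
    v,u=np.nonzero(d>0);z=d[v,u];E=np.array(c['extrinsics'])
    q=np.c_[(u-c['cx'])/c['fx']*z,(v-c['cy'])/c['fy']*z,z];P=(q-E[:3,3])@E[:3,:3]
    return P[(P[:,2]>lo)&(P[:,2]<hi)],P
def fit(P,x0,rmin=32,rmax=96):
    x=np.array(x0,float)
    for tol in (14,9,8):
        def r(x,Q):
            D=Q-x[:2];rr=np.hypot(*D.T);a=np.arctan2(D[:,1],D[:,0])-x[2];s=np.pi/3
            return rr*np.sin(a-s*np.round(a/s))
        D=P[:,:2]-x[:2];rr=np.hypot(*D.T)
        Q=P[(rr>rmin)&(rr<rmax)][:,:2];Q=Q[abs(r(x,Q))<tol]
        x=least_squares(r,x,args=(Q,),loss='soft_l1',f_scale=4).x
    return x[:2],np.degrees(x[2]),len(Q)
E
python3 - <<'E'
from fit import *;import pickle
c=pickle.load(open('w1.pkl','rb'));P,A=pts(c,np.load('w1.npy'),228,240);print(len(P),fit(P,[573,-62,np.radians(185)]))
ct=camera_info('top');P2,A2=pts(ct,np.load('top0.npy'),226,242);print(len(P2),fit(P2,[573,-62,np.radians(185)]))
for n,X in(('w',A),('t',A2)):
    m=(X[:,2]>8)&(X[:,2]<20)&(abs(X[:,0]-628)<62)&(abs(X[:,1]+284)<80);Q=X[m][:,:2]
    print(n,m.sum(),Q.min(0),Q.max(0),(Q.min(0)+Q.max(0))/2)
    m=(X[:,2]>45)&(X[:,2]<65)&(abs(X[:,0]-740)<90)&(abs(X[:,1]+50)<80);print('box minx',np.percentile(X[m][:,0],2))
E
```

```text
4993 (array([579.11501259, -61.50284073]), np.float64(186.25332781551484), 1971)
952 (array([575.97556311, -60.35977818]), np.float64(186.28802447379738), 346)
w 1141 [ 567.13580355 -332.51482948] [ 689.92184468 -238.56302485] [ 628.52882411 -285.53892717]
box minx 746.3963204971391
t 587 [ 566.22723345 -363.86276757] [ 689.99730563 -210.0849889 ] [ 628.11226954 -286.97387824]
box minx 744.0585880492994
```

Request:
servo_tool(increments=[[0,4.4,2.8,15,0,0,0],[0,0,0,20,0,0,0],[0,0,0,20,0,0,0],[0,0,0,15,0,0,0],[0,0,0,10,0,0,0]])

```text
time_s: 4.58
eef_pos: [633.2, -19.6, 321.3]
tool_rot: [-0.0, 0.953, 0.303, -0.001]
contact_force: [0.3, 0.2, 0.5]
grip_width: 0.3
gripper_force: 0.0
```

Run:
```python
from fit import *
s=observe();print(s['time_s'],s['eef_pos'],s['joints'])
c=camera_info('wrist');p,d=grab_frame('wrist');cv2.imwrite('pics/w2.png',p)
P,A=pts(c,d,228,240);print(len(P),fit(P,[577,-61,np.radians(186.3)]))
```

```text
4.575 [633.22954525 -19.58714323 321.25772352] [-4.97168207e-02  3.45275433e-01  1.51200631e+00  2.10379305e-05
  1.28560509e+00  9.06140834e-01]
5536 (array([579.58721769, -61.3578727 ]), np.float64(186.41127959413177), 1687)
```

View pics/w2.png

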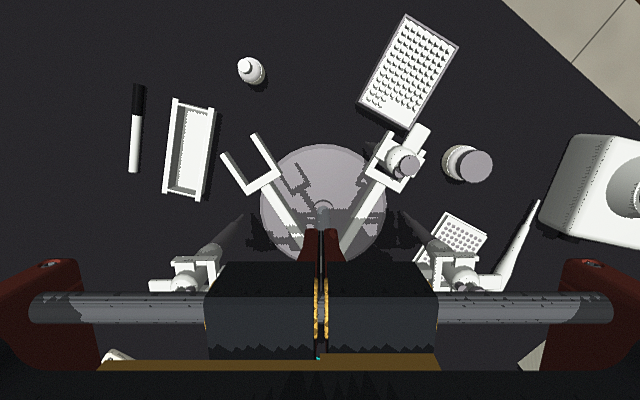

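The fingers are between the empty arm b fork (262,165) and the single_b arm (385,165), clear on both sides. I'll lower them now.

Request:
servo_tool(increments=[[0,1,0,20,0,0,0],[0,0,0,20,0,0,0],[0,0,0,20,0,0,0],[0,0,0,20,0,0,0],[0,0,0,22,0,0,0]])

```text
time_s: 5.25
eef_pos: [634.9, -19.1, 220.7]
tool_rot: [0.0, 0.953, 0.303, 0.001]
contact_force: [0.7, 0.8, 0.3]
grip_width: 0.5
gripper_force: 0.0
```

Request:
servo_tool(increments=[[0,-0.1,-3.5,0,0,0,-0.05],[0,-0.1,-3.5,0,0,0,-0.05],[0,-0.1,-3.5,0,0,0,-0.05],[0,-0.1,-3.5,0,0,0,-0.05],[0,-0.1,-3.5,0,0,0,-0.05]])

```text
time_s: 5.88
eef_pos: [622.9, -6.1, 221.2]
tool_rot: [0.0, 0.908, 0.42, 0.001]
contact_force: [0.2, -0.4, -0.8]
grip_width: 1.0
gripper_force: 0.0
```

Request:
servo_tool(increments=[[0,-0.1,-3.5,0,0,0,-0.05],[0,-0.1,-3.5,0,0,0,-0.05],[0,-0.1,-3.5,0,0,0,-0.05],[0,-0.1,-3.5,0,0,0,-0.05],[0,-0.1,-3.5,0,0,0,-0.05]])

```text
time_s: 6.5
eef_pos: [608.5, 3.2, 221.3]
tool_rot: [0.001, 0.848, 0.53, 0.001]
contact_force: [0.9, -0.9, -0.7]
grip_width: 0.8
gripper_force: 0.3
```

Run:
```python
from fit import *
s=observe();print(s['time_s'],s['eef_pos'],s['contact_force'])
c=camera_info('top');p,d=grab_frame('top');P,A=pts(c,d,226,242)
c=camera_info('wrist');p,d=grab_frame('wrist');Q,A=pts(c,d,228,240);cv2.imwrite('pics/w3.png',p)
for g in (187,192,197,202,207):print(g,fit(P,[577,-61,np.radians(g)]),fit(Q,[577,-61,np.radians(g)]))
```

```text
6.5 [608.45095068   3.23847556 221.27852005] [ 0.90948823 -0.92633604 -0.69179764]
187 (array([575.55618637, -60.09532948]), np.float64(198.97663039352975), 205) (array([588.77477536, -62.193781  ]), np.float64(203.37990383794045), 1916)
192 (array([575.55618637, -60.09532947]), np.float64(198.97663039500247), 205) (array([579.92573924, -60.5699693 ]), np.float64(200.26466812355858), 2201)
197 (array([575.55618638, -60.0953295 ]), np.float64(198.97663038917466), 205) (array([579.9350522 , -60.57422659]), np.float64(200.27108113736875), 2200)
202 (array([575.55618638, -60.09532949]), np.float64(198.9766303899158), 205) (array([579.9288253 , -60.56452708]), np.float64(200.26613366208696), 2201)
207 (array([575.55618636, -60.09532946]), np.float64(198.97663039917012), 205) (array([579.9297811 , -60.57396686]), np.float64(200.2676560849384), 2200)
```

View pics/w3.png

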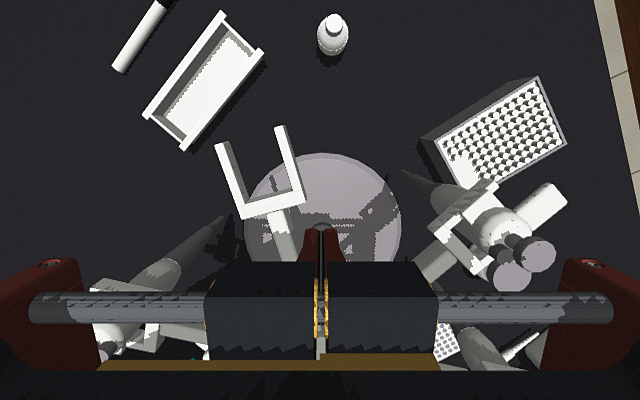

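The crown is turning with the finger: the arm b fork (260,180) has moved along with it and nothing else is touching. I'll keep pushing.

Request:
servo_tool(increments=[[0,-0.1,-3.5,0,0,0,-0.05],[0,-0.1,-3.5,0,0,0,-0.05],[0,-0.1,-3.5,0,0,0,-0.05],[0,-0.1,-3.5,0,0,0,-0.05],[0,-0.1,-3.5,0,0,0,-0.05]])

```text
time_s: 7.22
eef_pos: [591.9, 8.8, 221.1]
tool_rot: [0.001, 0.776, 0.631, 0.001]
contact_force: [1.4, 0.0, 0.1]
grip_width: 0.6
gripper_force: 0.3
```

Request:
servo_tool(increments=[[0,-0.1,-3.5,0,0,0,-0.05],[0,-0.1,-3.5,0,0,0,-0.05],[0,-0.1,-3.5,0,0,0,-0.05],[0,-0.1,-3.5,0,0,0,-0.05],[0,-0.1,-3.5,0,0,0,-0.05]])

```text
time_s: 7.85
eef_pos: [574.5, 10.2, 221.2]
tool_rot: [0.001, 0.691, 0.723, 0.0]
contact_force: [1.5, -0.4, -0.5]
grip_width: 0.3
gripper_force: 0.3
```

Request:
servo_tool(increments=[[0,-0.1,-3.5,0,0,0,-0.05],[0,-0.1,-3.5,0,0,0,-0.05],[0,-0.1,-3.5,0,0,0,-0.05],[0,-0.1,-3.5,0,0,0,-0.05],[0,-0.1,-3.5,0,0,0,-0.05]])

```text
time_s: 8.48
eef_pos: [557.3, 7.3, 221.2]
tool_rot: [0.001, 0.596, 0.803, 0.0]
contact_force: [0.8, -0.1, -0.4]
grip_width: 0.7
gripper_force: 0.3
```

Request:
servo_tool(increments=[[0,-0.1,-3.5,0,0,0,-0.05],[0,-0.1,-3.5,0,0,0,-0.05],[0,-0.1,-3.5,0,0,0,-0.05],[0,-0.1,-3.5,0,0,0,-0.05],[0,-0.1,-3.5,0,0,0,-0.05]])

```text
time_s: 9.1
eef_pos: [541.3, 0.2, 221.1]
tool_rot: [0.0, 0.491, 0.871, 0.0]
contact_force: [0.0, -0.2, 0.9]
grip_width: 0.8
gripper_force: 0.4
```

```bash
cat > m.py <<'E'
from fit import *
s=observe();e=s['eef_pos'];print(s['time_s'],e,s['contact_force'],'finger',np.degrees(np.arctan2(e[1]+61,e[0]-577.5)),np.hypot(e[1]+61,e[0]-577.5))
c=camera_info('top');p,d=grab_frame('top');P,A=pts(c,d,226,242);cv2.imwrite('pics/topm.png',p)
c=camera_info('wrist');p,d=grab_frame('wrist');Q,A=pts(c,d,228,240)
for g in (245,260,275,290):print(g,fit(P,[577,-61,np.radians(g)]),fit(Q,[577,-61,np.radians(g)]))
E
python3 m.py
```

```text
9.1 [5.41259476e+02 1.98771812e-01 2.21099791e+02] [ 0.0371512  -0.23731658  0.89324593] finger 120.63305481309159 71.12429440990567
245 (array([575.81450599, -60.5508339 ]), np.float64(253.74174105716767), 219) (array([578.09088195, -59.79445466]), np.float64(255.50993923460018), 2045)
260 (array([575.7229787 , -60.58419442]), np.float64(253.79098441810092), 219) (array([578.17358361, -59.76317911]), np.float64(255.56481309858714), 2020)
275 (array([567.25282213, -94.49084965]), np.float64(124.63540327107133), 76) (array([577., -61.]), np.float64(275.0), 0)
290 (array([575.66629496, -60.62908518]), np.float64(493.8307313673332), 219) (array([472.57578039, -25.59493175]), np.float64(209.4785658097694), 1711)
```

Request:
servo_tool(increments=[[0,-0.1,-3.5,0,0,0,-0.05],[0,-0.1,-3.5,0,0,0,-0.05],[0,-0.1,-3.5,0,0,0,-0.05],[0,-0.1,-3.5,0,0,0,-0.05],[0,-0.1,-3.5,0,0,0,-0.05]])

```text
time_s: 9.82
eef_pos: [527.5, -10.6, 221.0]
tool_rot: [0.0, 0.379, 0.925, 0.0]
contact_force: [-0.6, 0.6, -0.2]
grip_width: 0.7
gripper_force: 0.4
```

Request:
servo_tool(increments=[[0,-0.1,-3.5,0,0,0,-0.05],[0,-0.1,-3.5,0,0,0,-0.05],[0,-0.1,-3.5,0,0,0,-0.05],[0,0,-2.1,0,0,0,-0.03],[0,0,-1.4,0,0,0,-0.02]])

```text
time_s: 10.45
eef_pos: [518.5, -21.6, 220.8]
tool_rot: [0.0, 0.284, 0.959, 0.0]
contact_force: [1.0, 0.3, -0.4]
grip_width: 0.3
gripper_force: 0.3
```

```bash
sed -i 's/(245,260,275,290)/(280,)/' m.py; python3 m.py
```

```text
10.45 [518.52074639 -21.63780998 220.82574182] [ 0.98823514  0.31013303 -0.42106926] finger 146.28123264239107 70.90792874751071
280 (array([575.99060525, -59.98635344]), np.float64(278.5661444243141), 205) (array([577.57792824, -59.5661785 ]), np.float64(280.40734033446836), 1926)
```

Request:
servo_tool(increments=[[0,0,-1.4,0,0,0,-0.02],[0,0,-1.4,0,0,0,-0.02],[0,0,-0.7,0,0,0,-0.01],[0,0,0,0,0,0,0],[0,0,0,0,0,0,0]])

```text
time_s: 11.18
eef_pos: [516.4, -24.6, 220.6]
tool_rot: [-0.0, 0.26, 0.965, -0.0]
contact_force: [-0.6, 0.9, 0.2]
grip_width: 0.5
gripper_force: 0.0
```

Request:
servo_tool(increments=[[0,0,4,0,0,0,0],[0,0,6,0,0,0,0.1],[0,0,5,0,0,0,0.1],[0,0,0,0,0,0,0],[0,0,0,-15,0,0,0]])

```text
time_s: 11.8
eef_pos: [523.5, -11.8, 235.2]
tool_rot: [-0.001, 0.354, 0.935, -0.0]
contact_force: [-0.6, -0.1, 0.6]
grip_width: 0.9
gripper_force: 0.0
```

Request:
servo_tool(increments=[[0,0,0,-30,0,0,0],[0,0,0,-35,0,0,0],[0,0,0,-40,0,0,0],[0,0,0,-40,0,0,0],[0,0,0,-30,0,0,0]])

```text
time_s: 12.42
eef_pos: [524.4, -12.0, 413.8]
tool_rot: [0.001, 0.355, 0.935, 0.0]
contact_force: [1.5, -0.3, -0.5]
grip_width: 0.8
gripper_force: 0.0
```

Request:
servo_tool(increments=[[0,0,0,-20,0,0,0],[0,0,0,0,0,0,0],[0,0,0,0,0,0,0],[0,0,0,0,0,0,0],[0,0,0,0,0,0,0]])

```text
time_s: 13.05
eef_pos: [524.1, -11.9, 429.9]
tool_rot: [-0.001, 0.355, 0.935, -0.0]
contact_force: [0.8, 0.2, 0.5]
grip_width: 0.1
gripper_force: 0.0
```

```bash
python3 m.py; python3 -c "
import cv2;cv2.imwrite('pics/f.png',cv2.resize(cv2.imread('pics/topm.png')[100:240,230:430],(800,560)))"
```

```text
13.05 [524.13641458 -11.86026029 429.8821501 ] [0.83403227 0.19810755 0.49131739] finger 137.35964730354462 72.54230674246777
280 (array([575.93044066, -60.42073466]), np.float64(281.6969952684734), 183) (array([576.48541067, -61.68882746]), np.float64(281.66374112515837), 1675)
```

View pics/f.png

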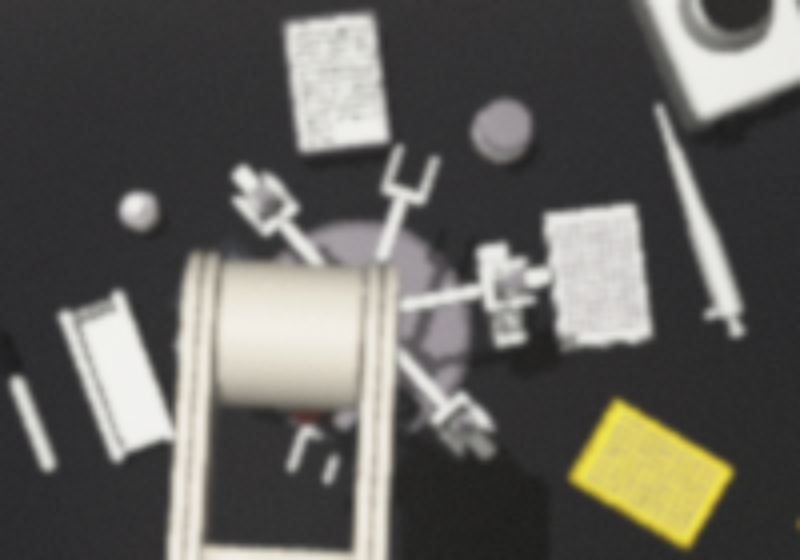

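The eight-channel pipette (505,290) now hangs on the plate's side. Its arm points at the plate (598,277), about 1° off the centre, and everything else is where it was.

```bash
python3 -c "
from plant import *;print(job_done())"
```

```text
the job is handed in; nothing more can be done
None
```

The job is handed in: the eight-channel pipette's arm points at the plate's centre to within about 1°, the fingers are clear of the carousel, and the final top view shows the stand and the bench items in it where they were; no verdict came back.

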